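# Lock the fuse ring and hold the recessed reset on a bench power module

## Robot

A 6-joint arm with a two-finger parallel gripper is mounted at the origin on the work surface. World frame = base frame: x ahead of the robot, y to its left, z up, the work surface at z = 0. Lengths are in mm, angles in rad, forces in N, time in s.
With the tool pointing down it reaches from about 325 to 900 mm from the base axis. Payload 6.1 kg.
Tool frame: the origin (TCP) lies between the finger pads, 19 mm behind the fingertips; this is the grasp point; z points along the fingers, y is the line along which they close (so a half turn about z gives the same grasp; the last joint's range is limited). The gripper opens to 87 mm and grips with 3 to 60 N. Pads are 19 mm wide; open, the fingers measure 117 mm over their backs; the gripper's body (75 mm by 190 mm) begins 51 mm behind the grasp point.
Start: joints at [1.017, 0.22, 1.526, -0, 1.395, -0.126], TCP at [259.291, 568.668, 241.238] pointing down, gripper open.
Joint ranges: [-2.98, 2.98], [-0.91, 2.08], [0.09, 2.57], [-1.24, 4.39], [0.2, 2.65], [-2.68, 2.68]. Speed limits (rad/s): [2.57, 2.57, 3.01, 3.14, 3.14, 3.14].

## Interface

Orientations are given as [roll, pitch, yaw] about the fixed x, y, z axes, in that order (R = Rz(yaw) Ry(pitch) Rx(roll)).
In Python, from station import * gives the robot as it stands. The module is installed in compiled form; this text tells all that it offers.
- The arm moves only by the tool arm_command, never from a script. Its argument "motion" is a list of rows, each a list of 5 numbers: the closure, from 0 (fully open) to 1 (shut), then the shift along the tool's x, y, z in cm, then the turn about the tool's z in degrees. A call has 1 to 12 rows; each row is the pose to reach, as a shift and turn from the pose commanded when the call began, along the tool's axes at that moment; what a row does not reach only later rows make up. A row lasts 1/8 s, in which the tool goes at most 62.5 mm and 10.7 degrees, less where a joint would pass 70% of its speed; a pose out of reach is approached as far as the arm can. A call with a gripper value outside its range is refused whole. The fingers move at their own pace and stop on an object; "force" is the grip in N (left out, the last holds). Time passes only in rows, so rows that repeat a pose let the fingers close. It gives the time, the measured TCP pose, the force, the opening and the grip force at its end, in the units of the state.
- observe(): the state, without advancing time (a new reading comes with each control period).
- grab_frame(name): name is "side" or "top" or "wrist"; returns the picture (420x560x3 uint8, red, green, blue); there is no depth.
- get_calibration(name): a dict with "K" (3x3 intrinsics, pixels), "k1" (the pictures are not rectified: a ray, as slopes to the right and down, at radius r is drawn at 1 + k1 r^2 times it, then the intrinsics apply), "T" (4x4, takes a point from camera to world coordinates). Camera axes: x right, y down, z forward; pixel columns grow to the right and rows downward; lengths in mm; the calibration is good to about 2 mm. A picture is of the moment at which its call begins: read the wrist's pose just before it. get_calibration takes no time and is no camera call; for the wrist camera it gives the pose at the moment of the call.
- sign_off(): hands the job in; it is judged then, once.
The state is a dict: "time_s": time; "qpos": joint angles; "dq": joint speeds; "joint_efforts": joint torques, N m; "tcp_pos": TCP position; "tool_rot": TCP orientation; "wrist_force": force on the tool from outside, world axes, zero at the start; "moment": the same for the moment, N m; "grip_width": opening from 0.0 (shut) to 1.0 (fully open); "finger_force": force on a finger pad.
Only numpy, scipy, OpenCV 4.12 (cv2) and the standard library are available. Lean on these libraries where they do the work, as an engineer would, in place of code of your own. Each camera call takes 0.05 s, during which the arm holds its last target. There are 200 camera calls.

## Task

The blue power module has tripped: first turn the lock ring around its fuse cartridge clockwise until the ring's ear stands at the locked mark (the white bar). Then take the stylus by its handle from its stand, reach its thin tip through the round aperture in the module's top and push the recessed reset button fully down; finish while still gripping the stylus and holding the button down, with the ring still locked. Do not press reset before the ring is locked, and leave the canister, tin, reel hub and tweezers where they are.

Things in the scene. Friction and masses are not known exactly. Their poses are not given: they have to be found in the camera images.
- power_module: Blue box fixed to the bench, 100 (its x) x 140 (its y) x 45 mm high; origin at the centre of its underside, z up, drawn yaw within about 0.45 rad. On its flat top, 45 mm up: the lock ring at (0, +28) mm and the reset aperture at (0, -42) mm in its x, y. A black fuse cartridge, 25 mm in diameter, stands in the middle of the ring, fixed, its top 78 mm above the bench.
- lock_ring (a joint): Angle of the ring, rad: 0 unlocked, grows clockwise seen from above, 1.2 = locked at its end stop. It starts between 0 and 0.5, turns with about 0.1 N m of friction and stays where left. The ring's ear points along (cos(1.2-q), sin(1.2-q)) in the module's x, y: at q = 1.2 along the module's +x, to the white bar on the top plate (locked mark); at q = 0 to a small white dot.
- ring_grip (a point): Point on the vertical axis of the lock ring, 68 mm above the bench, a good height for the TCP to grip it. The ring is a knurled aluminium cylinder, 40 mm in diameter, from 46 to 74 mm above the bench. Its only ear, 8 mm wide and 10 mm high (46 to 56 mm above the bench), reaches 32 mm from the axis.
- reset_aperture (a point): Centre of the round aperture's mouth, 47 mm above the bench, at the top of an aluminium bezel 25 mm in diameter and 2 mm high. The hole is 16 mm in diameter and vertical. The reset button's white flat top, 15 mm in diameter, lies 14 mm below this point when not pressed. Axes as the module's.
- reset_button (a joint): How far the reset button is pushed down, m: 0 free, 0.005 fully down. It springs back; it starts to move at about 1 N and is fully down at 5 N.
- stylus: Loose upright reset stylus, 40 g, 123 mm long; origin at the lower end of its tip, z along it up to the handle. From the origin up: steel tip 6 mm in diameter and 40 mm long; black guard disc 24 mm in diameter, 8 mm thick; black round handle 16 mm in diameter from 48 to 123 mm. It stands in its stand with the disc on the stand's top, origin 10 mm above the bench.
- stylus_grip (a point): Middle of the stylus handle where to grip it, on its axis, 88 mm above its tip (98 mm above the bench in the stand).
- stylus_stand: Aluminium block fixed to the bench, 56 x 56 x 50 mm high, with one vertical hole 10 mm in diameter and 45 mm deep at its centre; origin at the centre of its underside.
- canister: Bystander: clear screw-top canister with brass standoffs inside, 62 mm in diameter, 77 mm high; origin at the centre of its underside.
- tinner_tin: Bystander: flat black steel tin, 57 mm in diameter, 23 mm high; origin at the centre of its underside.
- reel_hub: Bystander: white plastic reel hub lying flat, two 68 mm flanges, 22 mm high; origin at the centre of its underside.
- tweezers: Bystander: stainless tweezers lying on the bench beyond the module, 137 mm long along its x, 8 mm high; origin near the middle, on the bench.
Things that resemble listed ones, but are neither listed nor needed, are in the scene too. Of the things shaped like the stylus, the black one is meant. Several things have the shape of the power_module; the one meant has the colours described above.

How it is judged (in metres and radians):
On the way, in this order (a step that is already met when the one before it is completed fails the run):
1. the lock ring is turned to its locked mark (value of joint lock_ring above 1.1 rad), for 0.2 s.
2. the gripped stylus, through the aperture, holds the reset button down (value of joint reset_button above 0.0035 m and horizontal distance between stylus and reset_aperture below 0.01 m and z of stylus in the frame of reset_aperture below -0.014 m and contact force between stylus and power_module above 1.5 N and contact force between the fingers and stylus above 2 N and distance between the grasp point and stylus_grip below 0.037 m), for 0.5 s.
At the end, for the whole second after the job is handed in: Reset button over 3.5 of its 5 mm down, pushed with over 1.5 N by the stylus, whose tip is over 14 mm below the aperture mouth and within 10 mm of its axis; handle gripped, TCP within 37 mm of its middle; ring within 0.1 rad of locked; bystanders within 30 mm of their starts (all of step 2 and value of joint lock_ring above 1.1 rad and distance of each of canister, tinner_tin, reel_hub, tweezers from where it was at the start of the episode below 0.03 m); the arm keeps its last pose, push and grip.
It fails at once if reset is pressed while the lock ring is not locked (value of joint reset_button above 0.003 m and value of joint lock_ring below 1.05 rad).
It fails at once if the canister is pushed away (distance of canister from where it was at the start of the episode above 0.03 m).
It fails at once if the tin is pushed away (distance of tinner_tin from where it was at the start of the episode above 0.03 m).
It fails at once if the reel hub is pushed away (distance of reel_hub from where it was at the start of the episode above 0.03 m).
It fails at once if the tweezers is pushed away (distance of tweezers from where it was at the start of the episode above 0.03 m).
It also fails if it takes over 51 s, if anything falls off the work surface, if the arm or the gripper's body presses on something with over 40 N, if the wrist force passes 120 N, or if a joint passes its speed limit or range.

## Working session

There is one attempt and no reset: what is moved stays moved. The work goes in short steps, Python scripts to look and compute and a tool call to move; the robot and the scene stay as the last step left them, time stands still between calls to the robot, and variables do not carry over. Pictures are saved under pics/ and viewed, at most 10 in all, crops included, and the job is handed in when it is done.

Besides the shell and the picture viewer there is one more tool, called after "Request:" in YAML: its name, and indented under it one key for each argument. arm_command: Moves the arm, as the interface text tells. Its arguments: {"type":"object","properties":{"motion":{"type":"array"},"force":{"type":"number"}},"required":["motion"]}

```bash
mkdir -p pics
python3 - <<'E'
from station import *
import cv2
print(observe())
for n in ["top","side"]:
    im=grab_frame(n); cv2.imwrite(f"pics/{n}0.png",im[:,:,::-1]); c=get_calibration(n); print(n,c)
E
```

```text
{'time_s': 0.0, 'qpos': array([ 1.01688271e+00,  2.21209258e-01,  1.52762551e+00, -7.74498147e-06,
        1.39471185e+00, -1.26126432e-01]), 'dq': array([-4.11511549e-06, -1.57045489e-03,  4.34215915e-04,  4.33963407e-04,
       -1.92045089e-04,  2.33442911e-04]), 'joint_efforts': array([-1.26729039e-03, -4.94608998e+01, -3.87377214e+01,  6.99180365e-02,
        5.68220078e-02, -7.85745851e-05]), 'tcp_pos': array([258.99178524, 568.15916187, 240.14006312]), 'tool_rot': array([-3.13965326e+00, -2.38230703e-04,  2.71380660e+00]), 'wrist_force': array([-0.91339791,  0.26977416,  0.31198461]), 'moment': array([-0.00287928,  0.00646803, -0.02632136]), 'finger_force': 0.0, 'grip_width': 1.001160090497532}
top {'K': array([[389.94697325,   0.        , 279.80950498],
       [  0.        , 389.94697325, 204.7237313 ],
       [  0.        ,   0.        ,   1.        ]]), 'k1': -0.08400706986900854, 'T': array([[-1.03846000e-02, -9.82077791e-01,  1.88189726e-01,
         4.32918585e+02],
       [-9.99304656e-01,  1.69323158e-02,  3.32189878e-02,
        -1.64949488e+01],
       [-3.58101180e-02, -1.87713903e-01, -9.81570744e-01,
         8.53666819e+02],
       [ 0.00000000e+00,  0.00000000e+00,  0.00000000e+00,
         1.00000000e+00]])}
side {'K': array([[407.97417522,   0.        , 283.30845692],
       [  0.        , 407.97417522, 211.32367392],
       [  0.        ,   0.        ,   1.        ]]), 'k1': 0.00876889084253836, 'T': array([[ 8.98847207e-01, -3.06924432e-01,  3.12843557e-01,
         3.41639976e+02],
       [-4.38141712e-01, -6.12576448e-01,  6.57861639e-01,
        -4.62160355e+02],
       [-1.02732152e-02, -7.28386908e-01, -6.85089025e-01,
         5.59916025e+02],
       [ 0.00000000e+00,  0.00000000e+00,  0.00000000e+00,
         1.00000000e+00]])}
```

View pics/top0.png

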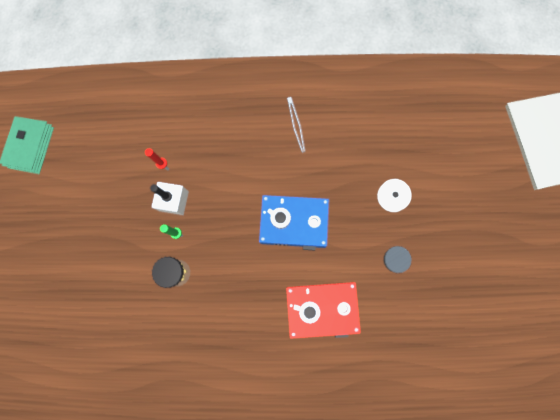

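View pics/side0.png

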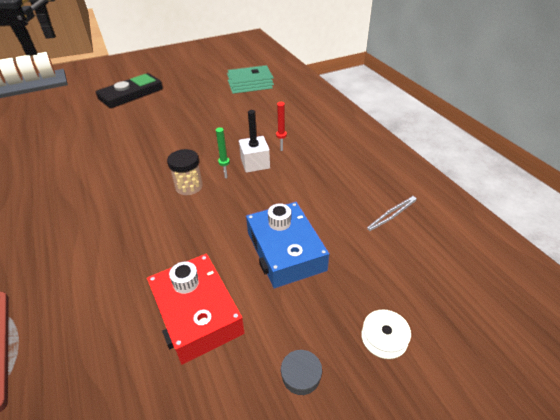

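The top view shows the blue module at about (294,221), with the ring at (281,217), the aperture at (314,222) and the black stylus at (155,188) to (167,197) in its stand. In the side view the stylus handle runs from (252,112) to (254,142).

```bash
cat > h.py <<'E'
from station import *
import numpy as np, cv2
def ray(c,p):
    K,k1,T=c["K"],c["k1"],c["T"]
    d=np.linalg.solve(K,[p[0],p[1],1.])[:2]
    u=d.copy()
    for _ in range(20): u=d/(1+k1*(u@u))
    v=T[:3,:3]@np.r_[u,1]; return T[:3,3],v
def onz(c,p,z):
    o,v=ray(c,p); return o+v*(z-o[2])/v[2]
def proj(c,X):
    T=c["T"]; q=T[:3,:3].T@(np.asarray(X,float)-T[:3,3]); u=q[:2]/q[2]; u=u*(1+c["k1"]*(u@u))
    return (c["K"]@np.r_[u,1])[:2]
def two(c1,p1,c2,p2):
    o1,v1=ray(c1,p1);o2,v2=ray(c2,p2)
    s=np.linalg.lstsq(np.c_[v1,-v2],o2-o1,rcond=None)[0]
    a,b=o1+s[0]*v1,o2+s[1]*v2; return (a+b)/2,np.linalg.norm(a-b)
def hsv(im): return cv2.cvtColor(im,cv2.COLOR_RGB2HSV)
def big(m):
    n,l,s,ce=cv2.connectedComponentsWithStats(m.astype(np.uint8)); i=1+np.argmax(s[1:,4]); return (l==i).astype(np.uint8)
E
python3 - <<'E'
from h import *
t=cv2.imread("pics/top0.png")[:,:,::-1].copy(); c=get_calibration("top"); s=get_calibration("side")
m=big(cv2.inRange(hsv(t),(100,120,60),(125,255,255))>0)
cn=cv2.findContours(m,cv2.RETR_EXTERNAL,cv2.CHAIN_APPROX_NONE)[0][0]
P=np.array([onz(c,p[0],45)[:2] for p in cn],np.float32)
r=cv2.minAreaRect(P);print("module",r,np.round(cv2.boxPoints(r)))
for n,p,z in [("ringcart",(281,217.5),78),("ap",(314.5,222),47),("ear",(269,211.5),56),("bar",(282.5,201),45),("stytop",(155,188),133),("stand",(169,198),50),("green",(166,229),130),("red",(151,153),130),("canister",(168,272),77)]:
    print(n,onz(c,p,z).round(1))
sd=cv2.imread("pics/side0.png")
a=cv2.resize(cv2.imread("pics/top0.png")[180:260,245:345],None,fx=4,fy=4,interpolation=cv2.INTER_CUBIC)
b=cv2.resize(cv2.imread("pics/top0.png")[140:240,130:210],None,fx=4,fy=4,interpolation=cv2.INTER_CUBIC)
b=b[:320]
cv2.imwrite("pics/crop.png",np.hstack([a,b]))
E
```

```text
module ((553.5355224609375, -17.806320190429688), (139.37579345703125, 102.26117706298828), 85.58485412597656) [[497. -83.]
 [599. -91.]
 [610.  48.]
 [508.  56.]]
ringcart [555.4   7.6  78. ]
ap [549.7 -61.2  47. ]
ear [571.9  33.1  56. ]
bar [595.9   5.1  45. ]
stytop [608.3 249.6 133. ]
stand [605.8 248.2  50. ]
green [528.4 225.1 130. ]
red [680.7 262.9 130. ]
canister [448.5 235.3  77. ]
```

View pics/crop.png

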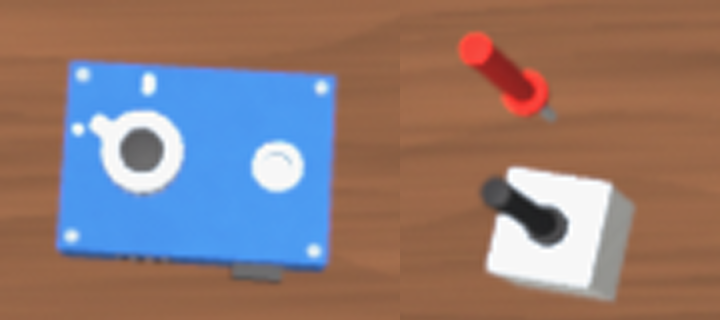

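The crop shows the ring ear toward the small dot, about 60° anticlockwise of the white bar, and the stylus leaning only through perspective. I'll move above the ring, turn the gripper square to the ear and check with the wrist camera.

```bash
cat >> h.py <<'E'
def go(x,y,z,yawdeg):
    s=observe(); p=s["tcp_pos"]; w=s["tool_rot"][2]; d=np.array([x,y,z])-p
    X=np.array([np.cos(w),np.sin(w),0]);Y=np.array([np.sin(w),-np.cos(w),0])
    t=(np.degrees(w)-yawdeg+180)%360-180
    print("t",round(s["time_s"],2),"p",p.round(1),"yaw",np.degrees(w).round(1),"F",s["wrist_force"].round(1),"g",round(s["grip_width"],3),round(float(s["finger_force"]),1))
    print("shift cm",np.round([d@X/10,d@Y/10,-d[2]/10],2),"turn",round(t,1))
E
python3 -c "
from h import *
go(555.5,9.5,220,56)"
```

```text
t 0.1 p [259.  568.2 240.2] yaw 155.5 F [-0.3 -0.4  0.2] g 0.998 0.0
shift cm [-50.16 -38.54   2.02] turn 99.5
```

Request:
arm_command:
  motion:
    - [0, -4.5, -3.5, 0.2, 9]
    - [0, -9, -7, 0.4, 18]
    - [0, -13.5, -10.5, 0.6, 27]
    - [0, -18, -14, 0.8, 36]
    - [0, -23, -17.5, 1, 45]
    - [0, -27.5, -21, 1.2, 54]
    - [0, -32, -24.5, 1.4, 63]
    - [0, -36.5, -28, 1.6, 72]
    - [0, -41, -31.5, 1.8, 81]
    - [0, -46, -35, 2, 90]
    - [0, -50.2, -38.5, 2, 99.5]
    - [0, -50.2, -38.5, 2, 99.5]

```text
time_s: 1.6
tcp_pos: [557.1, 6.6, 220.6]
tool_rot: [-3.141, 0.001, 0.971]
wrist_force: [-0.3, 0.7, 0.3]
grip_width: 0.999
finger_force: 0.0
```

Run:
```python
from h import *
go(555.5,9.5,220,56)
c=get_calibration("wrist"); im=grab_frame("wrist"); cv2.imwrite("pics/w1.png",im[:,:,::-1])
np.save("w1.npy",c,allow_pickle=True)
for X in [(555.5,9.5,78),(550.2,-60,47),(587,5,45)]: print(proj(c,X).round(1))
```

```text
t 1.6 p [557.1   6.6 220.6] yaw 55.7 F [-0.3  0.7  0.3] g 0.999 0.0
shift cm [ 0.15 -0.3   0.06] turn -0.3
[278.2 208.7]
[309.9 254.8]
[305.4 188.5]
```

View pics/w1.png

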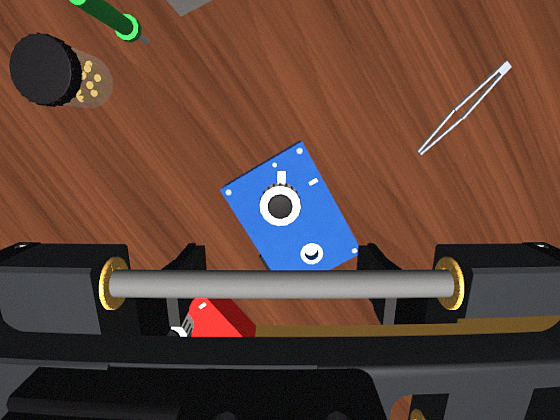

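The wrist view shows the cartridge at (280,207), the aperture at (312,253), the ear at (281,176) and the white bar at (313,182). I'll refine from these.

Run:
```python
from h import *
c=np.load("w1.npy",allow_pickle=True).item()
im=cv2.imread("pics/w1.png"); g=cv2.cvtColor(im,cv2.COLOR_BGR2GRAY)
def cen(m,x0,x1,y0,y1):
    z=np.zeros_like(m);z[y0:y1,x0:x1]=m[y0:y1,x0:x1]; b=big(z>0); M=cv2.moments(b,True); return np.array([M["m10"],M["m01"]])/M["m00"],b.sum()
p,n=cen((g<70).astype(np.uint8),262,298,190,225); print(p,n,onz(c,p,78))
w=cv2.inRange(hsv(im[:,:,::-1].copy()),(0,0,170),(180,60,255))
b,n2=cen(w,306,322,174,190); print("bar",b,onz(c,b,45))
e=np.array([281,174.]); print("ear",onz(c,e,56))
# aperture bezel outer circle fit
z=np.zeros_like(w); z[238:270,296:330]=w[238:270,296:330]
cn=max(cv2.findContours(z,0,cv2.CHAIN_APPROX_NONE)[0],key=len); (a,r)=cv2.minEnclosingCircle(cn); print("ap",a,r,onz(c,a,47))
go(*onz(c,p,78)[:2],68,56)
```

```text
[280.0292887  208.67782427] 239 [556.96378911   8.51971943  78.        ]
bar [312.89473684 181.26315789] [597.72391369   6.97343958  45.        ]
ear [575.08976268  33.35541396  56.        ]
ap (311.1551818847656, 253.29310607910156) 11.177640914916992 [552.3643761  -59.32769013  47.        ]
t 1.65 p [556.3   8.6 220.5] yaw 55.8 F [ 0.4  0.9 -0.6] g 0.999 0.0
shift cm [ 0.03  0.06 15.25] turn -0.2
```

Request:
arm_command:
  motion:
    - [0, 0, 0, 4, 0]
    - [0, 0, 0, 8, 0]
    - [0, 0, 0, 11, 0]
    - [0, 0, 0, 13.5, 0]
    - [0, 0, 0, 15.2, 0]
    - [0, 0, 0, 15.2, 0]
    - [1, 0, 0, 15.2, 0]
    - [1, 0, 0, 15.2, 0]
    - [1, 0, 0, 15.2, 0]
    - [1, 0, 0, 15.2, 0]
    - [1, 0, 0, 15.2, 0]
    - [1, 0, 0, 15.2, 0]
  force: 25

```text
time_s: 3.15
tcp_pos: [557.3, 9.4, 69.5]
tool_rot: [3.139, -0.0, 0.977]
wrist_force: [4.0, -3.4, -1.5]
grip_width: 0.45
finger_force: 25.0
```

Request:
arm_command:
  motion:
    - [1, 0, 0, 0, 8]
    - [1, 0, 0, 0, 16]
    - [1, 0, 0, 0, 24]
    - [1, 0, 0, 0, 32]
    - [1, 0, 0, 0, 40]
    - [1, 0, 0, 0, 47]
    - [1, 0, 0, 0, 53]
    - [1, 0, 0, 0, 57]
    - [1, 0, 0, 0, 57]

```text
time_s: 4.28
tcp_pos: [557.1, 9.8, 69.5]
tool_rot: [3.141, -0.002, -0.017]
wrist_force: [3.7, -1.3, -1.7]
grip_width: 0.451
finger_force: 25.0
```

```bash
python3 -c "
from h import *
print(observe()['moment'])
go(556.5,8.8,68,56)"
```

```text
[-0.19454957 -0.53737699 -0.10299123]
t 4.28 p [557.1   9.8  69.5] yaw -1.0 F [ 3.7 -1.3 -1.7] g 0.451 25.0
shift cm [-0.06  0.1   0.15] turn -57.0
```

Request:
arm_command:
  motion:
    - [1, 0, 0, 0, 3]
    - [1, 0, 0, 0, 6]
    - [1, 0, 0, 0, 6]

```text
time_s: 4.65
tcp_pos: [556.4, 9.9, 69.5]
tool_rot: [3.141, -0.0, -0.12]
wrist_force: [-0.4, -2.5, 2.3]
grip_width: 0.454
finger_force: 25.0
```

```bash
python3 -c "
from h import *
print(observe()['moment'])
go(556.5,8.8,68,56)"
```

```text
[-0.39792202  0.09491957  0.41469752]
t 4.65 p [556.4   9.9  69.5] yaw -6.9 F [-0.4 -2.5  2.3] g 0.454 25.0
shift cm [0.02 0.11 0.15] turn -62.9
```

The moment has risen to 0.41 N m, which suggests the end stop. I'll release, lift and look.

Request:
arm_command:
  motion:
    - [0, 0, 0, 0, 0]
    - [0, 0, 0, 0, 0]
    - [0, 0, 0, 0, 0]
    - [0, 0, 0, -4, 0]
    - [0, 0, 0, -9, 0]
    - [0, 0, 0, -14, 0]
    - [0, 0, 0, -15, 0]
    - [0, 0, 0, -15, 0]

```text
time_s: 5.65
tcp_pos: [556.6, 10.1, 219.7]
tool_rot: [-3.141, -0.001, -0.122]
wrist_force: [-0.2, 0.5, -0.3]
grip_width: 0.999
finger_force: 0.0
```

Run:
```python
from h import *
c=get_calibration("wrist"); im=grab_frame("wrist")
cv2.imwrite("pics/w2.png",im[:,:,::-1])
cv2.imwrite("pics/w2t.png",cv2.resize(grab_frame("top")[180:260,245:345],None,fx=4,fy=4,interpolation=cv2.INTER_CUBIC)[:,:,::-1])
for a in (0,5,10): 
    t=np.radians(-4.4+a); print(a,proj(c,(556.5+30*np.cos(t),8.8+30*np.sin(t),56)).round(1))
go(606,249,220,0)
t=cv2.imread("pics/top0.png")[:,:,::-1].copy(); s=cv2.imread("pics/side0.png")[:,:,::-1].copy()
# stylus: top end centre and handle axis by two views
ct,cs=get_calibration("top"),get_calibration("side")
for im2,(x0,x1,y0,y1) in ((t,(145,185,178,208)),(s,(244,264,105,150))):
    g=np.zeros(im2.shape[:2],np.uint8); g[y0:y1,x0:x1]=(im2.max(2)<60)[y0:y1,x0:x1]; b=big(g); print(cv2.boundingRect(b),cv2.minAreaRect(cv2.findNonZero(b)))
for X in [(607,249,133),(607,249,60)]: print(proj(ct,X).round(1),proj(cs,X).round(1))
```

```text
0 [281.6 176.2]
5 [279.  176.4]
10 [276.5 176.8]
t 5.75 p [555.2  10.2 217.3] yaw -7.0 F [0.4 0.3 0.9] g 1.003 0.0
shift cm [  2.13 -24.32  -0.27] turn -7.0
(155, 188, 14, 11) ((162.0384521484375, 193.1923065185547), (14.144854545593262, 5.824352264404297), 33.690067291259766)
(248, 110, 10, 37) ((252.46241760253906, 127.93585205078125), (35.98678207397461, 7.184052467346191), 86.18592071533203)
[155.3 188.6] [250.1 111.5]
[167.2 196.5] [252.3 141.5]
```

View pics/w2.png

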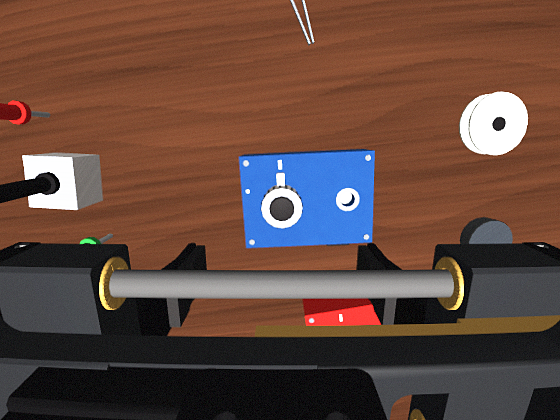

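The ear at (281,180) lines up with the white bar at (279,164), so the ring is locked. Next I'll move above the stylus.

Request:
arm_command:
  motion:
    - [0, 0.4, -5, 0, -2]
    - [0, 0.8, -10, 0, -4]
    - [0, 1.3, -15, 0, -6]
    - [0, 1.8, -20, 0, -7]
    - [0, 2.2, -24.3, 0, -7]
    - [0, 2.2, -24.3, 0, -7]
    - [0, 2.2, -24.3, 0, -7]

```text
time_s: 6.62
tcp_pos: [606.8, 248.0, 217.0]
tool_rot: [3.14, 0.003, 0.0]
wrist_force: [0.2, 0.1, -0.1]
grip_width: 1.001
finger_force: 0.0
```

Run:
```python
from h import *
c=get_calibration("wrist"); im=grab_frame("wrist")
cv2.imwrite("pics/w3.png",im[:,:,::-1])
print(proj(c,(607.5,248.5,133)).round(1),proj(c,(607.5,248.5,58)).round(1))
go(607.5,248.5,98,0)
m=(im.max(2)<60).astype(np.uint8); m[235:]=0
n,l,s,ce=cv2.connectedComponentsWithStats(m)
for i in range(1,n):
    if s[i,4]>60: print(s[i],ce[i].round(1),onz(c,ce[i],133).round(1))
```

```text
[281.  226.6] [280.9 204.9]
t 6.67 p [607.1 247.5 217.6] yaw -0.0 F [ 0.9 -0.1  0.6] g 0.996 0.0
shift cm [ 0.04 -0.1  11.96] turn -0.0
[266 195  19  37 363] [275.4 208.4] [622.1 252.8 133. ]
```

View pics/w3.png

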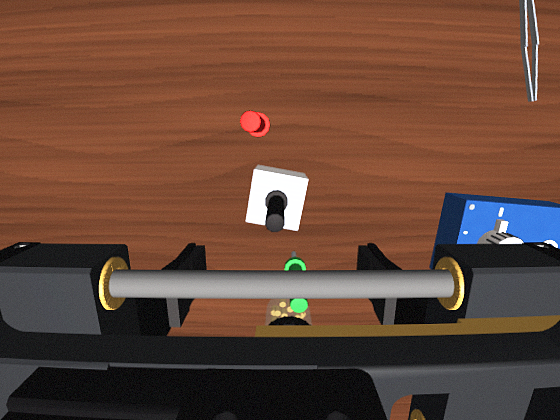

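The stylus handle's top is at about (275,222) and its disc at (277,202), slightly left of the prediction.

Run:
```python
from h import *
c=get_calibration("wrist")
a=onz(c,(275,222.5),133);b=onz(c,(276.5,202),58);print(a,b)
go(*((a+b)/2)[:2],98,0)
```

```text
[610.99265684 252.73036446 133.        ] [610.84919395 252.56204073  58.        ]
t 6.67 p [607.1 247.5 217.6] yaw -0.0 F [ 0.9 -0.1  0.6] g 0.996 0.0
shift cm [ 0.38 -0.51 11.96] turn -0.0
```

Request:
arm_command:
  motion:
    - [0, 0.3, -0.4, 2, 0]
    - [0, 0.3, -0.4, 5, 0]
    - [0, 0.3, -0.4, 8, 0]
    - [0, 0.3, -0.4, 10.5, 0]
    - [0, 0.3, -0.4, 12, 0]
    - [0, 0.3, -0.4, 12, 0]
    - [0.5, 0.3, -0.4, 12, 0]
    - [1, 0.3, -0.4, 12, 0]
    - [1, 0.3, -0.4, 12, 0]
    - [1, 0.3, -0.4, 12, 0]
    - [1, 0.3, -0.4, 12, 0]
    - [1, 0.3, -0.4, 12, 0]
  force: 30

```text
time_s: 8.18
tcp_pos: [610.8, 252.6, 99.2]
tool_rot: [3.142, 0.0, -0.0]
wrist_force: [0.4, 0.8, -0.4]
grip_width: 0.405
finger_force: 0.0
```

Request:
arm_command:
  motion:
    - [1, 0, 0, 0, 0]
    - [1, 0, 0, 0, 0]
    - [1, 0, 0, 0, 0]

```text
time_s: 8.55
tcp_pos: [610.8, 252.6, 99.1]
tool_rot: [3.142, 0.0, -0.0]
wrist_force: [-0.9, -0.1, -0.8]
grip_width: 0.175
finger_force: 30.0
```

Request:
arm_command:
  motion:
    - [1, 0, 0, -2, 0]
    - [1, 0, 0, -5, 0]
    - [1, 0, 0, -8, 0]
    - [1, 0, 0, -11, 0]
    - [1, 0, 0, -13, 0]
    - [1, 0, 0, -13, 0]
  force: 50

```text
time_s: 9.3
tcp_pos: [612.1, 253.0, 232.2]
tool_rot: [-3.14, -0.005, -0.0]
wrist_force: [-0.3, 0.5, -0.7]
grip_width: 0.17
finger_force: 50.0
```

Run:
```python
from h import *
go(551.3,-60,229,-4.4)
```

```text
t 9.3 p [612.1 253.  232.2] yaw -0.0 F [-0.3  0.5 -0.7] g 0.17 50.0
shift cm [-6.07 31.3   0.32] turn 4.4
```

Request:
arm_command:
  motion:
    - [1, -1, 4, 0, 0]
    - [1, -2, 9, 0, 0]
    - [1, -3, 14, 0, 0]
    - [1, -4, 19, 0, 0]
    - [1, -5, 24, 0, 0]
    - [1, -6, 29, 0, 0]
    - [1, -6.1, 31.3, 0, 0]
    - [1, -6.1, 31.3, 2, 0]
    - [1, -6.1, 31.3, 4, 0]
    - [1, -6.1, 31.3, 4, 0]
    - [1, -6.1, 31.3, 4, 0]

```text
time_s: 10.68
tcp_pos: [549.7, -60.3, 189.2]
tool_rot: [-3.141, 0.0, -0.0]
wrist_force: [0.2, 0.3, -0.4]
grip_width: 0.175
finger_force: 50.0
```

Run:
```python
from h import *
go(551.5,-59.5,170,0)
im=grab_frame("side"); c=get_calibration("side"); w=grab_frame("wrist")
a=cv2.resize(im[160:310,220:360],(560,600),interpolation=cv2.INTER_CUBIC)
t=grab_frame("top")
b=cv2.resize(t[190:250,290:314+20],(240,327),interpolation=cv2.INTER_CUBIC); b=np.vstack([b,np.zeros((600-327,240,3),np.uint8)])
cv2.imwrite("pics/s4.png",np.hstack([a,b])[:,:,::-1]); cv2.imwrite("pics/w4.png",w[:,:,::-1])
p=observe()["tcp_pos"]; f=lambda q:(q-[220,160])*4
print(f(proj(c,p-[0,0,88])),f(proj(c,p-[0,0,48])),"ap",f(proj(c,(551.5,-59.5,47))))
```

```text
t 10.68 p [549.7 -60.3 189.2] yaw -0.0 F [ 0.2  0.3 -0.4] g 0.175 50.0
shift cm [ 0.18 -0.08  1.92] turn -0.0
[294.43660195 264.25457203] [295.18072101 189.66692413] ap [295.06491622 354.94166332]
```

View pics/s4.png

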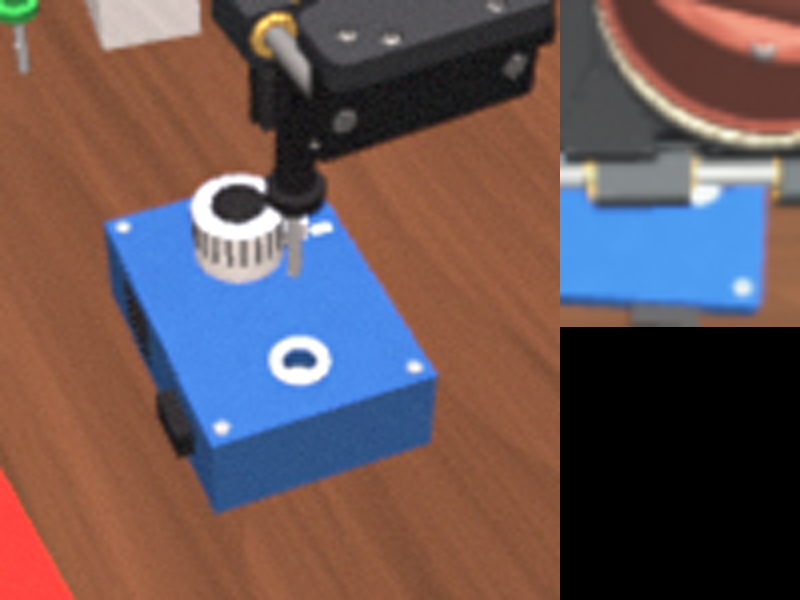

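The side crop shows the tip at (294,272) and the aperture at (300,358), so the tip needs about 2.5 mm toward image right. I'll correct that and come down to just above the mouth.

Request:
arm_command:
  motion:
    - [1, 0.25, 0.08, 1, 0]
    - [1, 0.25, 0.08, 2.5, 0]
    - [1, 0.25, 0.08, 3.8, 0]
    - [1, 0.25, 0.08, 3.8, 0]
    - [1, 0.25, 0.08, 3.8, 0]

```text
time_s: 11.45
tcp_pos: [552.3, -61.2, 151.2]
tool_rot: [-3.142, 0.0, -0.0]
wrist_force: [0.7, -0.3, -0.2]
grip_width: 0.174
finger_force: 50.0
```

Run:
```python
from h import *
go(551.5,-59.5,116,0)
im=grab_frame("side"); c=get_calibration("side"); w=grab_frame("wrist")
a=cv2.resize(im[200:275,260:330],(560,600),interpolation=cv2.INTER_CUBIC)
b=cv2.resize(w[180:320,240:360],(240,280),interpolation=cv2.INTER_CUBIC); b=np.vstack([b,np.zeros((320,240,3),np.uint8)])
cv2.imwrite("pics/s5.png",np.hstack([a,b])[:,:,::-1])
p=observe()["tcp_pos"]; f=lambda q:(q-[260,200])*8
print(f(proj(c,p-[0,0,88])),"ap",f(proj(c,(552,-60,47))),"down10",f(proj(c,p-[0,0,98])),"x+1",f(proj(c,p-[-1,0,88])),"y+1",f(proj(c,p-[0,-1,88])))
```

```text
t 11.45 p [552.3 -61.2 151.2] yaw -0.0 F [ 0.7 -0.3 -0.2] g 0.174 50.0
shift cm [-0.08 -0.17  3.52] turn -0.0
[279.88508252 339.22755964] ap [273.35157583 390.69098621] down10 [279.4360045  371.85850735] x+1 [284.22077059 337.61607755] y+1 [277.65965527 336.00009826]
```

View pics/s5.png

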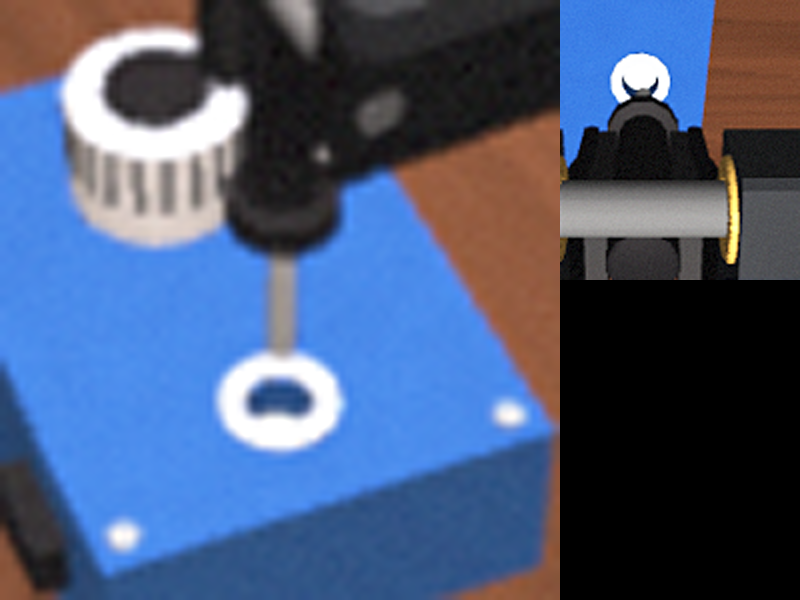

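Both views agree: the tip (282,352) is over the aperture centre (280,400) in the side crop, and the stylus lines up with the bezel in the wrist inset. I'll insert it now.

Request:
arm_command:
  motion:
    - [1, 0, 0, 0.8, 0]
    - [1, 0, 0, 1.6, 0]
    - [1, 0, 0, 2.2, 0]
    - [1, 0, 0, 2.7, 0]
    - [1, 0, 0, 2.7, 0]
    - [1, 0, 0, 2.7, 0]

```text
time_s: 12.3
tcp_pos: [552.4, -61.2, 124.4]
tool_rot: [3.142, -0.0, -0.0]
wrist_force: [0.5, -0.1, -0.7]
grip_width: 0.177
finger_force: 50.0
```

Request:
arm_command:
  motion:
    - [1, 0, 0, 0.3, 0]
    - [1, 0, 0, 0.5, 0]
    - [1, 0, 0, 0.7, 0]
    - [1, 0, 0, 0.8, 0]
    - [1, 0, 0, 0.8, 0]
    - [1, 0, 0, 0.8, 0]

```text
time_s: 13.05
tcp_pos: [552.8, -61.3, 116.9]
tool_rot: [3.141, -0.001, -0.0]
wrist_force: [-0.4, -0.4, 5.1]
grip_width: 0.179
finger_force: 50.0
```

Request:
arm_command:
  motion:
    - [1, 0, 0, 0.1, 0]
    - [1, 0, 0, 0.2, 0]
    - [1, 0, 0, 0.2, 0]
    - [1, 0, 0, 0.2, 0]
    - [1, 0, 0, 0.2, 0]
    - [1, 0, 0, 0.2, 0]
    - [1, 0, 0, 0.2, 0]

```text
time_s: 13.92
tcp_pos: [553.2, -61.4, 116.5]
tool_rot: [3.141, -0.002, -0.0]
wrist_force: [-1.9, 0.1, 13.7]
grip_width: 0.179
finger_force: 50.0
```

Run:
```python
from h import *
go(551.5,-60,116,0)
cv2.imwrite("pics/s6.png",cv2.resize(grab_frame("side")[190:290,240:340],(600,600),interpolation=cv2.INTER_CUBIC)[:,:,::-1])
```

```text
t 13.93 p [553.2 -61.4 116.5] yaw -0.0 F [-1.9  0.1 13.7] g 0.179 50.0
shift cm [-0.17 -0.14  0.05] turn -0.0
```

View pics/s6.png

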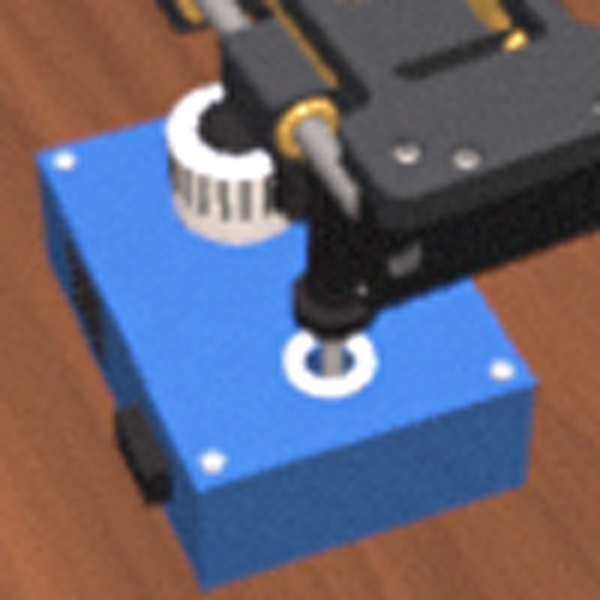

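The tip is inside the aperture at (331,360), about 19 mm deep. It presses with 13.7 N, so the button is at its stop. I'm handing the job in.

```bash
python3 -c "
from station import *
print(sign_off())"
```

```text
the job is handed in; nothing more can be done
None
```

I turned the lock ring to its white bar, then used the stylus to press reset and hold it (13.7 N, button at its stop, 50 N grip), and handed the job in at about 14 s; the hand-in returned no verdict.

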